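Snap the lid onto the tub of rolls

ROBOT

A 6-joint arm with a two-finger parallel gripper is mounted at the origin on the work surface. World frame = base frame: x ahead of the robot, y to its left, z up, the work surface at z = 0. Lengths are in m, angles in rad, forces in N, time in s.
With the tool pointing down it reaches from about 0.3 to 0.75 m from the base axis. Payload 8.5 kg.
Tool frame: the origin (TCP) lies midway between the tips of the shut fingers; the grasp point (between the pads) lies 19 mm behind it; z points along the fingers, y is the line along which they close (so a half turn about z gives the same grasp; the last joint's range is limited). The gripper opens to 85 mm and grips with 20 to 120 N. Pads are 22 mm wide; open, the fingers measure 114 mm over their backs; the gripper's body (76 mm by 85 mm) begins 54 mm behind the grasp point. The pads swing forward as they close: fully open they stand 13 mm farther back than shut.
Start: joints at [1.052, 0.381, 1.297, -0, 1.464, -0.215], TCP at [0.165, 0.525, 0.231] pointing down, gripper open.
Joint ranges: [-3.11, 3.11], [-0.89, 2.33], [0.22, 2.48], [-1.42, 4.56], [0.17, 2.85], [-2.88, 2.88]. Speed limits (rad/s): [2.39, 2.39, 3.14, 3.14, 3.14, 3.14].

INTERFACE

Orientations are given as a unit quaternion [x, y, z, w].
In Python, from cell import env gives the robot as it stands.
- The arm moves only by the shell command python3 -m crank 'ROWS' [OPENING] [FORCE]. ROWS is JSON, a list of rows, each an object with "xyz": the shift along the tool's x, y, z normalised to -1 to 1, where 1 is 30 cm, a list of three; "twist": the turn, a rotation vector about the tool's x, y, z normalised to -1 to 1, where 1 is pi rad, a list of three. In form: [{"xyz": [dx, dy, dz], "twist": [ax, ay, az]}, ...]. A call has 1 to 20 rows; each row shifts and turns the commanded pose from where the row before left it, along the tool's axes as they then stand; what a row does not reach is not made up. A row lasts 1/10 s, in which the tool goes at most 50 mm and 8.59 degrees, less where a joint would pass 70% of its speed; a pose out of reach is approached as far as the arm can. A call with a number of a shift or a turn outside -1 to 1 is refused whole. A call with a gripper value outside its range is refused whole. OPENING is the opening, from 0 (shut) to 1 (fully open), set as the call begins (- or left out, the last holds). The fingers move at their own pace and stop on an object; FORCE is the grip in N (left out, the last holds). Time passes only in rows, so rows that do not move let the fingers close. It gives the time, the measured TCP pose, the force, the opening and the grip force at its end, in the units of the state.
- env.observe(): the state, without advancing time (a new reading comes with each control period).
- env.camera(name): name is "side" or "top" or "wrist"; returns a dict with "img" (480x640x3 uint8, red, green, blue), "z_map" (480x640 float32, m along the optical axis (not along the pixel's ray), 0 where there is no reading), "mtx" (3x3 intrinsics, pixels), "dist_coeffs" ([k1, k2, p1, p2, k3] as OpenCV has them; the pictures are not rectified), "R" (3x3) and "t" (3): a world point X has camera coordinates R X + t. Camera axes: x right, y down, z forward; pixel columns grow to the right and rows downward; lengths in m; the calibration is good to about 2 mm. A picture is of the moment at which its call begins.
- env.hand_in(): hands the job in; it is judged then, once.
The state is a dict: "time_s": time; "q": joint angles; "joint_vel": joint speeds; "tau": joint torques, N m; "tcp_pos": TCP position; "tcp_rot": TCP orientation; "wrist_force": force on the tool from outside, world axes, zero at the start; "ft_torque": the same for the moment, N m; "finger_gap": opening from 0.0 (shut) to 1.0 (fully open); "grasp_force": force on a finger pad.
Only numpy, scipy, OpenCV 4.12 (cv2) and the standard library are available. Lean on these libraries where they do the work, as an engineer would, in place of code of your own. Each camera call takes 0.05 s, during which the arm holds its last target. There are 200 camera calls.

TASK

Take the blue lid from the sloping rack, put it on the white tub of rolls and press it down until all four clips have caught and it sits level and fully home on the rim all round. Press with care, since the thin tub cracks under more than about 80 N, leave the tub upright and about where it stands, and do not disturb the other things on the bench.

Things in the scene. Friction and masses are not known exactly. Their poses are not given: they have to be found in the camera images.
- tub: Open white food tub holding three bread rolls (well below the rim), loose on the bench, about 1 kg. Outside 180 (x) x 130 (y) x 100 mm high (z), walls 3 mm. Origin: centre of its underside; rim at z = 100 mm. Four blue sprung clips stick 5 mm out of its long walls (y = +-65 mm) at x = +-68 mm, just under the rim, tapering upwards.
- lid: Loose blue lid, 190 (x) x 140 (y) mm, about 0.2 kg, leaning on the rack. Origin: centre of the underside of its 4 mm plate, which rests on the rim when home (100 mm above the tub's origin, x along the tub's x either way round); z points out of its top. Its skirt, 2 mm clear of the tub all round, hangs 16 mm below the plate and ends in a 5 mm flared lip, 198 x 148 mm over all.
- lid_handle (a point): Grip point in the white bar handle on the lid: 24 mm above the lid's origin, same axes. The bar is 90 mm long (lid x), 22 mm wide (lid y), rises from the plate's top (4 mm above the lid's origin) to 34 mm. Loosely laid on, the lid stands some 11 mm proud on the clips; each clip yields to about 3 to 8 N pressed near its corner and catches only with the lid down on the rim.
- rack: Fixed sloping metal rack, 180 x 170 mm on the bench and 140 mm high, rising at 0.6 rad towards its +x, with a 20 mm ledge at its low (-x) end on which the lid's short edge stands. Origin: centre of its underside on the bench.
- lid_corner0 (a point): Corner of the lid at x = 90 mm, y = 65 mm in the lid's frame, on the underside of the plate, above the tub's rim corner; home is 100 mm above the tub's origin.
- lid_corner1 (a point): Corner of the lid at x = 90 mm, y = -65 mm in the lid's frame, on the underside of the plate, above the tub's rim corner; home is 100 mm above the tub's origin.
- lid_corner2 (a point): Corner of the lid at x = -90 mm, y = 65 mm in the lid's frame, on the underside of the plate, above the tub's rim corner; home is 100 mm above the tub's origin.
- lid_corner3 (a point): Corner of the lid at x = -90 mm, y = -65 mm in the lid's frame, on the underside of the plate, above the tub's rim corner; home is 100 mm above the tub's origin.
- mug: White mug, 76 mm across, 85 mm high, a bystander. Origin: centre of its underside.
- jar: Amber jar with steel cap, 66 mm across, 110 mm high, a bystander. Origin: centre of its underside.
- cutter: Round steel pastry cutter, 80 mm across, 35 mm high, a bystander. Origin: centre of its underside.
- rolling_pin: Wooden rolling pin, 360 mm long (y), 48 mm thick, a bystander. Origin: under its centre, on the bench.
- bowl: Steel bowl, 170 mm across, 75 mm high, a bystander. Origin: centre of its underside.
- oil: Green oil bottle, 64 mm across, 210 mm high, a bystander. Origin: centre of its underside.
- round_lid: Round red lid that belongs to another pot, 120 mm across, 30 mm high with its knob, a bystander. Origin: centre of its underside.
Things that resemble listed ones, but are neither listed nor needed, are in the scene too. Of the things like the lid, leave any that is purple; of the rest the larger one is meant.

How it is judged:
At the end, for the whole second after the job is handed in: All four corners of the lid lie within 3 mm of the height of the tub's rim (100 mm above its origin), the lid is centred on the tub within 6 mm, the tub stands upright (within 0.05 rad) on the bench within 80 mm of where it began, and lid and tub are at rest (z of lid_corner0 in the frame of tub between 0.097 and 0.103 m and z of lid_corner1 in the frame of tub between 0.097 and 0.103 m and z of lid_corner2 in the frame of tub between 0.097 and 0.103 m and z of lid_corner3 in the frame of tub between 0.097 and 0.103 m and x of lid in the frame of tub between -0.006 and 0.006 m and y of lid in the frame of tub between -0.006 and 0.006 m and angle between tub's own z axis and vertical below 0.05 rad and height (world z) of tub below 0.01 m and distance of tub from where it was at the start of the episode below 0.08 m and linear speed of each of lid, tub below 0.02 m/s); the robot touches nothing.
It fails at once if the tub is crushed: the lid is pressed on it with more than 80 N (contact force between the fingers and lid above 80 N and contact force between lid and tub above 80 N).
It fails at once if the tub is crushed: the arm pushes it with more than 80 N (contact force between the arm and tub above 80 N).
It fails at once if the tub is tipped by more than 0.35 rad (angle between tub's own z axis and vertical above 0.35 rad).
It fails at once if another thing on the bench is pushed by more than 30 mm (distance of any of mug, jar, rolling_pin, bowl, oil, cutter, round_lid from where it was at the start of the episode above 0.03 m).
It also fails if it takes over 64 s, if anything falls off the work surface, if the arm or the gripper's body presses on something with over 40 N, if the wrist force passes 120 N, or if a joint passes its speed limit or range.

## Working session

There is one attempt and no reset: what is moved stays moved. The work goes in short steps, Python scripts to look and compute and a shell command to move; the robot and the scene stay as the last step left them, time stands still between calls to the robot, and variables do not carry over. Pictures are saved under pics/ and viewed, at most 10 in all, crops included, and the job is handed in when it is done.

```bash
ls; mkdir -p pics
python3 - <<'E'
from cell import env
import cv2,pickle,numpy as np
s=env.observe();print(s['time_s'],s['tcp_pos'],s['tcp_rot'],s['wrist_force'])
d={n:env.camera(n) for n in('top','side')}
pickle.dump(d,open('v0.pkl','wb'))
for n in d:
    cv2.imwrite(f'pics/{n}0.png',d[n]['img'][:,:,::-1]); print(n,d[n]['mtx'].tolist(),d[n]['dist_coeffs'],(-d[n]['R'].T@d[n]['t']),(d[n]['z_map']>0).mean())
E
```

```text
pics
0.0 [0.16439253 0.52455521 0.23071398] [ 1.51312859e-01  9.88485651e-01 -6.83281616e-04 -2.63191207e-04] [-0.25160941 -0.39387839 -0.54878557]
top [[523.224377250103, 0.0, 317.1973936570714], [0.0, 523.224377250103, 239.16214507145725], [0.0, 0.0, 1.0]] [-0.00702602  0.          0.          0.          0.        ] [ 0.37850246 -0.03837085  1.84694516] 0.9959407552083334
side [[508.67769169622835, 0.0, 323.17390337325924], [0.0, 508.67769169622835, 241.77958485116096], [0.0, 0.0, 1.0]] [-0.0436066  0.         0.         0.         0.       ] [-0.1024115  -0.850185    0.97119453] 0.9959537760416667
```

View pics/top0.png

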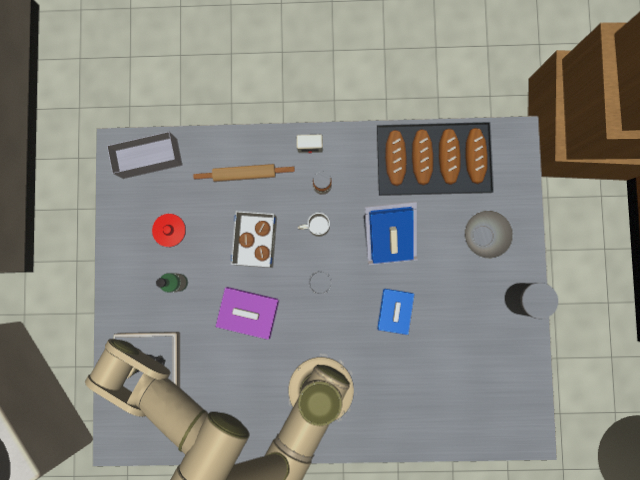

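View pics/side0.png

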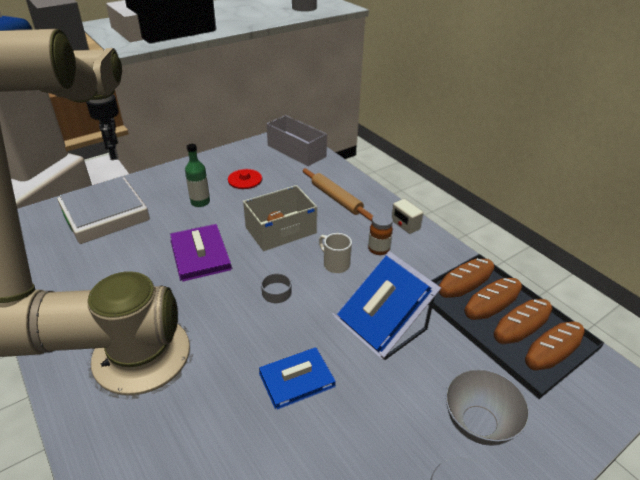

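Lid look-alikes in the top view: blue on the sloping rack (392,236), smaller blue lying flat (396,312), purple (247,313), plus the round red (169,230). By the description I choose the rack one at (392,236). The tub is at (254,240), with rolls inside. Next I'll check the choice in a crop and measure.

```bash
cat > h.py <<'E'
import numpy as np,cv2
def cloud(c):
    v,u=np.mgrid[0:480,0:640]
    p=np.stack([u,v],-1).reshape(-1,1,2).astype(np.float64)
    n=cv2.undistortPoints(p,c['mtx'],c['dist_coeffs']).reshape(-1,2)
    z=c['z_map'].reshape(-1).astype(float)
    X=np.c_[n*z[:,None],z]
    return ((X-c['t'])@c['R']).reshape(480,640,3), c['z_map']>0
def blue(c):
    h=cv2.cvtColor(c['img'],cv2.COLOR_RGB2HSV)
    return (h[...,0]>103)&(h[...,0]<125)&(h[...,1]>140)&(h[...,2]>50)
def plane(P):
    m=P.mean(0)
    for _ in range(4):
        m=P.mean(0);n=np.linalg.svd(P-m,full_matrices=False)[2][2];n*=np.sign(n[2])
        r=(P-m)@n; P=P[abs(r)<max(.003,1.5*np.std(r))]
    return m,n,np.std((P-m)@n)
E
python3 - <<'E'
from h import *
import pickle
d=pickle.load(open('v0.pkl','rb'))
im=d['side']['img'][220:420,220:460];cv2.imwrite('pics/crop.png',cv2.resize(im,None,fx=3,fy=3)[:,:,::-1])
box={'top':(200,270,360,425),'side':(245,360,330,445)}
for n in d:
    W,ok=cloud(d[n]);b=blue(d[n])&ok
    r=box[n];m=np.zeros_like(b);m[r[0]:r[1],r[2]:r[3]]=1
    P=W[b&m];c,nn,s=plane(P)
    print(n,len(P),'plane',c.round(4),nn.round(4),s.round(4))
    h=((P-c)@nn); Q=P[abs(h)<.006]
    ex=np.array([1,0,0])-nn[0]*nn;ex/=np.linalg.norm(ex);ey=np.cross(nn,ex)
    q=np.c_[Q@ex,Q@ey].astype(np.float32);rr=cv2.minAreaRect(q);print(' rect',rr, 'world centre',(rr[0][0]*ex+rr[0][1]*ey+(c@nn)*nn).round(4), 'ex',ex.round(3))
    A=W[(m>0)&ok];h=(A-c)@nn;w=abs(A-c).max(1)<.1
    H=A[(h>.02)&(h<.04)&w];print(' handle',len(H),np.median(H,0).round(4),np.median((H-c)@nn).round(4),H.min(0).round(3),H.max(0).round(3))
    if len(H)>5:
        q=np.c_[H@ex,H@ey].astype(np.float32);r2=cv2.minAreaRect(q);print('  hrect',r2)
# tub
for n,bx in (('top',(205,275,225,285)),('side',(185,250,240,322))):
    W,ok=cloud(d[n]);m=np.zeros(ok.shape,bool);m[bx[0]:bx[1],bx[2]:bx[3]]=1
    P=W[m&ok];P=P[(P[:,2]>.09)&(P[:,2]<.11)]
    print('tub',n,len(P),'z',np.percentile(P[:,2],[50,90]).round(4),cv2.minAreaRect(P[:,:2].astype(np.float32)))
E
```

```text
top 1991 plane [ 0.5219 -0.2528  0.1012] [-0.5618 -0.0432  0.8262] 0.0018
 rect ((0.491089403629303, -0.2473568618297577), (0.1940113604068756, 0.1373433917760849), 5.123722553253174) world centre [ 0.5179 -0.2528  0.0984] ex [ 0.827 -0.029  0.561]
 handle 166 [ 0.5018 -0.2564  0.123 ] 0.0293 [ 0.464 -0.269  0.092] [ 0.54  -0.243  0.151]
  hrect ((0.48924124240875244, -0.2504494786262512), (0.09066496044397354, 0.023479631170630455), 5.861320972442627)
side 4013 plane [ 0.513  -0.2584  0.096 ] [-0.5623 -0.0446  0.8257] 0.0015
 rect ((0.4866083562374115, -0.24856069684028625), (0.1884283870458603, 0.1422039270401001), 5.367494106292725) world centre [ 0.5136 -0.2541  0.0966] ex [ 0.827 -0.03   0.562]
 handle 370 [ 0.4987 -0.2579  0.1212] 0.0293 [ 0.46  -0.269  0.092] [ 0.537 -0.242  0.149]
  hrect ((0.48779988288879395, -0.24807411432266235), (0.0895998403429985, 0.023908544331789017), 4.530030727386475)
tub top 227 z [0.0983 0.1039] ((0.5219393968582153, 0.21383240818977356), (0.1361328810453415, 0.18075677752494812), 84.12995147705078)
tub side 512 z [0.0961 0.1006] ((0.5215693712234497, 0.2169768214225769), (0.14323143661022186, 0.18321947753429413), 84.51594543457031)
```

View pics/crop.png

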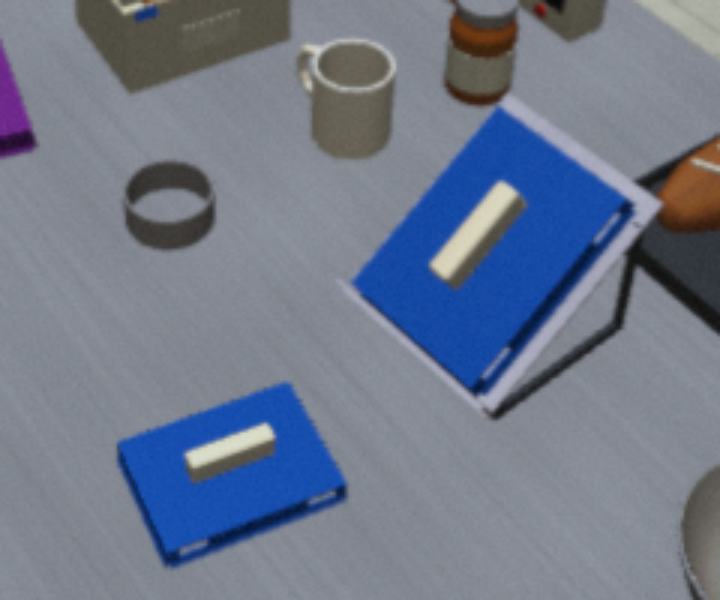

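The crop confirms it: the larger blue lid leans on the rack, handle at crop (478,233), with the small blue lid flat in front of it. Next, a move helper.

```bash
cat > g.py <<'E'
from cell import env
import numpy as np
from scipy.spatial.transform import Rotation as R
def frame(n,x):  # tool R with z=-n, tool x=-lid x
    z=-n/np.linalg.norm(n);x=-x;x=x-(x@z)*z;x/=np.linalg.norm(x)
    return R.from_matrix(np.c_[x,np.cross(z,x),z])
def cur():
    s=env.observe();return np.array(s['tcp_pos']),R.from_quat(s['tcp_rot'])
def step(p0,r0,p1,r1=None):
    """normalised total; shift first (old axes), then twist"""
    r1=r1 or r0
    print('dist',np.linalg.norm(p1-p0).round(4),'xyz',(r0.inv().apply(p1-p0)/.3).round(4).tolist(),
          'twist',((r0.inv()*r1).as_rotvec()/np.pi).round(4).tolist())
N=np.array([-.562,-.044,.826]);LX=np.array([.825,.0585,.564]);TOP=np.array([.516,-.255,.0975])
E
python3 - <<'E'
from g import *
p,r=cur();G=frame(N,LX)
a=p+[0,0,.13];b=np.array([.38,.1,.38]);c=TOP+.16*N
step(p,r,a);step(a,r,b);step(b,r,c,G);print(c)
E
```

```text
dist 0.13 xyz [0.0001, -0.0006, -0.4333] twist [0.0, 0.0, 0.0]
dist 0.4766 xyz [-1.1091, -1.1356, -0.0629] twist [0.0, 0.0, 0.0]
dist 0.3947 xyz [-0.5077, -1.105, 0.5024] twist [-0.0373, -0.1883, -0.1159]
[ 0.42608 -0.26204  0.22966]
```

```bash
python3 -m crank '[{"xyz":[0,0,-0.145],"twist":[0,0,0]},{"xyz":[0,0,-0.145],"twist":[0,0,0]},{"xyz":[0,0,-0.145],"twist":[0,0,0]},{"xyz":[-0.0925,-0.0945,-0.005],"twist":[0,0,0]},{"xyz":[-0.0925,-0.0945,-0.005],"twist":[0,0,0]},{"xyz":[-0.0925,-0.0945,-0.005],"twist":[0,0,0]},{"xyz":[-0.0925,-0.0945,-0.005],"twist":[0,0,0]},{"xyz":[-0.0925,-0.0945,-0.005],"twist":[0,0,0]},{"xyz":[-0.0925,-0.0945,-0.005],"twist":[0,0,0]},{"xyz":[-0.0925,-0.0945,-0.005],"twist":[0,0,0]},{"xyz":[-0.0925,-0.0945,-0.005],"twist":[0,0,0]},{"xyz":[-0.0925,-0.0945,-0.005],"twist":[0,0,0]},{"xyz":[-0.0925,-0.0945,-0.005],"twist":[0,0,0]},{"xyz":[-0.0925,-0.0945,-0.005],"twist":[0,0,0]},{"xyz":[-0.0925,-0.0945,-0.005],"twist":[0,0,0]},{"xyz":[0,0,0],"twist":[0,0,0]}]' 1 && python3 -m crank '[{"xyz":[-0.0508,-0.1105,0.05],"twist":[0,0,0]},{"xyz":[-0.0508,-0.1105,0.05],"twist":[0,0,0]},{"xyz":[-0.0508,-0.1105,0.05],"twist":[0,0,0]},{"xyz":[-0.0508,-0.1105,0.05],"twist":[0,0,0]},{"xyz":[-0.0508,-0.1105,0.05],"twist":[0,0,0]},{"xyz":[-0.0508,-0.1105,0.05],"twist":[0,0,0]},{"xyz":[-0.0508,-0.1105,0.05],"twist":[0,0,0]},{"xyz":[-0.0508,-0.1105,0.05],"twist":[0,0,0]},{"xyz":[-0.0508,-0.1105,0.05],"twist":[0,0,0]},{"xyz":[-0.0508,-0.1105,0.05],"twist":[0,0,0]},{"xyz":[0,0,0],"twist":[-0.0062,-0.0314,-0.0193]},{"xyz":[0,0,0],"twist":[-0.0062,-0.0314,-0.0193]},{"xyz":[0,0,0],"twist":[-0.0062,-0.0314,-0.0193]},{"xyz":[0,0,0],"twist":[-0.0062,-0.0314,-0.0193]},{"xyz":[0,0,0],"twist":[-0.0062,-0.0314,-0.0193]},{"xyz":[0,0,0],"twist":[-0.0062,-0.0314,-0.0193]},{"xyz":[0,0,0],"twist":[0,0,0]},{"xyz":[0,0,0],"twist":[0,0,0]}]'
python3 - <<'E'
from g import *;from h import *;import pickle
c=env.camera('wrist');pickle.dump(c,open('w1.pkl','wb'));cv2.imwrite('pics/w1.png',c['img'][:,:,::-1])
W,ok=cloud(c);b=blue(c)&ok
print(b.sum(),ok.mean());P=W[b&(abs(W-TOP).max(-1)<.13)]
m,n,s=plane(P);print(m,n,s)
p,r=cur();G=frame(N,LX);print(p,(r.inv()*G).as_rotvec())
E
```

```text
time_s: 1.7
tcp_pos: [0.3821, 0.0974, 0.3792]
tcp_rot: [0.154, 0.988, -0.0, -0.001]
wrist_force: [-0.0, 0.3, 0.5]
finger_gap: 0.999
grasp_force: 0.0
time_s: 3.5
tcp_pos: [0.4409, -0.2544, 0.2417]
tcp_rot: [-0.026, 0.959, 0.011, 0.283]
wrist_force: [-0.1, 0.2, 0.0]
finger_gap: 1.0
grasp_force: 0.0
43022 0.9960026041666666
[ 0.50873833 -0.25304985  0.09203524] [-0.56263848 -0.04271001  0.82559905] 0.0007092359035343678
[ 0.44096155 -0.25440288  0.2417426 ] [-0.00603044 -0.02347069 -0.01626206]
```

Run:
```python
from g import *;from h import *;import pickle
c=pickle.load(open('w1.pkl','rb'));W,ok=cloud(c)
P=W[blue(c)&ok&(abs(W-TOP).max(-1)<.13)];m,n,s=plane(P)
h=(W-m)@n
H=W[ok&(h>.022)&(h<.036)&(np.linalg.norm(W-TOP,axis=-1)<.09)]
ex=np.array([1,0,0])-n[0]*n;ex/=np.linalg.norm(ex);ey=np.cross(n,ex)
rr=cv2.minAreaRect(np.c_[H@ex,H@ey].astype(np.float32));print(len(H),rr,np.median((H-m)@n))
cen=rr[0][0]*ex+rr[0][1]*ey+(m@n)*n;print('lid top centre (under handle)',cen)
Q=P[abs((P-m)@n)<.004];q=cv2.minAreaRect(np.c_[Q@ex,Q@ey].astype(np.float32));print('plate',q,q[0][0]*ex+q[0][1]*ey+(m@n)*n)
a=np.radians(rr[2] if rr[1][0]>rr[1][1] else rr[2]-90);print('lidx',np.cos(a)*ex+np.sin(a)*ey)
```

```text
4183 ((0.48752886056900024, -0.24755540490150452), (0.08915816247463226, 0.02204640954732895), 5.310858249664307) 0.0296727804329584
lid top centre (under handle) [ 0.51525635 -0.25287787  0.09648611]
plate ((0.4883198142051697, -0.24749656021595), (0.18989437818527222, 0.1398080438375473), 5.165579319000244) [ 0.51591023 -0.2528421   0.09693358]
lidx [0.82315416 0.06349284 0.56425693]
```

View pics/w1.png

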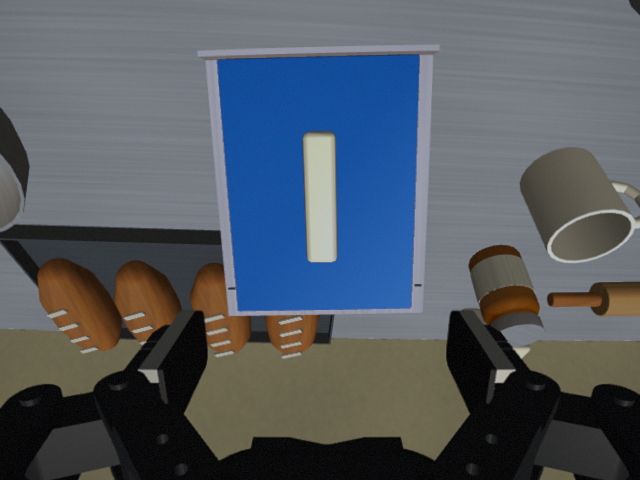

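The wrist view shows the handle centred at (320,197) on the 190×140 mm blue plate, with the fingers clear. All views agree within 2 mm.

```bash
sed -i 's/^N=.*/N=np.array([-.5626,-.0427,.8256]);LX=np.array([.8232,.0635,.5643]);TOP=np.array([.5155,-.2529,.0967])/' g.py
python3 - <<'E'
from g import *
p,r=cur();G=frame(N,LX);print(p)
a=TOP+.06*N;step(p,r,a,G);step(a,G,TOP+.004*N)
E
```

```text
[ 0.44096155 -0.25440288  0.2417426 ]
dist 0.1039 xyz [0.0594, -0.0135, 0.3408] twist [-0.0015, -0.0077, -0.0068]
dist 0.056 xyz [-0.0, -0.0, 0.1867] twist [0.0, 0.0, 0.0]
```

```bash
python3 -m crank '[{"xyz":[0.012,-0.0027,0.068],"twist":[0,0,0]},{"xyz":[0.012,-0.0027,0.068],"twist":[0,0,0]},{"xyz":[0.012,-0.0027,0.068],"twist":[0,0,0]},{"xyz":[0.012,-0.0027,0.068],"twist":[0,0,0]},{"xyz":[0.012,-0.0027,0.068],"twist":[0,0,0]},{"xyz":[0,0,0],"twist":[-0.0015,-0.0077,-0.0068]},{"xyz":[0,0,0],"twist":[0,0,0]},{"xyz":[0,0,0],"twist":[0,0,0]}]'
python3 - <<'E'
from g import *
p,r=cur();G=frame(N,LX);step(p,r,TOP+.06*N,G);step(p,r,TOP+.004*N,G)
E
```

```text
time_s: 4.35
tcp_pos: [0.4999, -0.248, 0.1654]
tcp_rot: [-0.024, 0.96, 0.009, 0.279]
wrist_force: [0.1, -0.3, -0.1]
finger_gap: 1.002
grasp_force: 0.0
dist 0.0274 xyz [0.0861, -0.0218, 0.0207] twist [-0.0034, -0.0107, -0.0075]
dist 0.0669 xyz [0.0799, -0.0197, 0.2073] twist [-0.0034, -0.0107, -0.0075]
```

```bash
python3 -m crank '[{"xyz":[0,0,0],"twist":[0,0,0]},{"xyz":[0,0,0],"twist":[0,0,0]},{"xyz":[0,0,0],"twist":[0,0,0]}]'
python3 - <<'E'
from g import *
p,r=cur();G=frame(N,LX);step(p,r,TOP+.06*N,G);step(p,r,TOP+.004*N,G)
E
```

```text
time_s: 4.65
tcp_pos: [0.4996, -0.2481, 0.1646]
tcp_rot: [-0.023, 0.96, 0.009, 0.279]
wrist_force: [-0.0, -1.3, 0.5]
finger_gap: 1.003
grasp_force: 0.0
dist 0.0266 xyz [0.0839, -0.0218, 0.0192] twist [-0.0033, -0.0108, -0.0081]
dist 0.0662 xyz [0.0776, -0.0198, 0.2057] twist [-0.0033, -0.0108, -0.0081]
```

```bash
python3 -m crank '[{"xyz":[0.042,-0.011,0.01],"twist":[0,0,0]},{"xyz":[0.042,-0.011,0.01],"twist":[0,0,0]},{"xyz":[0,0,0],"twist":[-0.003,-0.011,-0.008]},{"xyz":[0,0,0],"twist":[0,0,0]},{"xyz":[0,0,0],"twist":[0,0,0]}]'
python3 - <<'E'
from g import *
p,r=cur();G=frame(N,LX);step(p,r,TOP+.06*N,G);step(p,r,TOP+.004*N,G)
E
```

```text
time_s: 5.15
tcp_pos: [0.5005, -0.2479, 0.1639]
tcp_rot: [-0.025, 0.96, 0.009, 0.278]
wrist_force: [0.5, -0.2, -0.5]
finger_gap: 1.001
grasp_force: 0.0
dist 0.0269 xyz [0.0854, -0.0219, 0.0158] twist [-0.0033, -0.0115, -0.0067]
dist 0.0654 xyz [0.0787, -0.0199, 0.2023] twist [-0.0033, -0.0115, -0.0067]
```

Run:
```python
from g import *
s=env.observe();print(np.round(s['q'],3),np.round(s['tau'],2))
p,r=cur();print(r.as_matrix().round(3))
```

```text
[-0.881  0.321  1.748  0.629  0.821 -2.883] [  0.05 -37.19 -18.86   1.12  -0.38  -0.  ]
[[-0.844 -0.053  0.533]
 [-0.044  0.999  0.031]
 [-0.534  0.002 -0.845]]
```

Joint 6 is at its limit (-2.88), so I'll use the equivalent half-turn grasp.

```bash
python3 -m crank '[{"xyz":[0,0,-0.07],"twist":[0,0,0]},{"xyz":[0,0,-0.07],"twist":[0,0,0]},{"xyz":[0,0,0],"twist":[0,0,0.04]},{"xyz":[0,0,0],"twist":[0,0,0.04]},{"xyz":[0,0,0],"twist":[0,0,0]}]'
python3 - <<'E'
from g import *
print(np.round(env.observe()['q'],3));p,r=cur();step(p,r,TOP+.06*N,frame(N,-LX))
E
```

```text
time_s: 5.65
tcp_pos: [0.4778, -0.2492, 0.1993]
tcp_rot: [0.096, 0.956, 0.044, 0.274]
wrist_force: [0.0, -0.2, -0.1]
finger_gap: 1.001
grasp_force: 0.0
[-0.926  0.244  1.737  0.594  0.917 -2.607]
dist 0.0535 xyz [0.076, -0.0423, 0.1559] twist [-0.0161, 0.0068, 0.9126]
```

```bash
python3 -m crank '[{"xyz":[0,0,0],"twist":[0,0,0.0415]},{"xyz":[0,0,0],"twist":[0,0,0.0415]},{"xyz":[0,0,0],"twist":[0,0,0.0415]},{"xyz":[0,0,0],"twist":[0,0,0.0415]},{"xyz":[0,0,0],"twist":[0,0,0.0415]},{"xyz":[0,0,0],"twist":[0,0,0.0415]},{"xyz":[0,0,0],"twist":[0,0,0.0415]},{"xyz":[0,0,0],"twist":[0,0,0.0415]},{"xyz":[0,0,0],"twist":[0,0,0.0415]},{"xyz":[0,0,0],"twist":[0,0,0.0415]},{"xyz":[0,0,0],"twist":[0,0,0.0415]},{"xyz":[0,0,0],"twist":[0,0,0.0415]},{"xyz":[0,0,0],"twist":[0,0,0.0415]},{"xyz":[0,0,0],"twist":[0,0,0.0415]},{"xyz":[0,0,0],"twist":[0,0,0.0415]},{"xyz":[0,0,0],"twist":[0,0,0.0415]},{"xyz":[0,0,0],"twist":[0,0,0.0415]},{"xyz":[0,0,0],"twist":[0,0,0.0415]},{"xyz":[0,0,0],"twist":[0,0,0.0415]},{"xyz":[0,0,0],"twist":[0,0,0]}]'
python3 - <<'E'
from g import *
print(np.round(env.observe()['q'],3));p,r=cur();step(p,r,TOP+.06*N,frame(N,-LX))
E
```

```text
time_s: 7.65
tcp_pos: [0.4779, -0.2492, 0.199]
tcp_rot: [0.935, 0.222, 0.273, 0.048]
wrist_force: [0.3, -0.1, 0.0]
finger_gap: 1.001
grasp_force: 0.0
[-0.925  0.244  1.737  0.594  0.917 -0.132]
dist 0.0533 xyz [-0.0856, -0.0135, 0.155] twist [0.0006, 0.0122, 0.1252]
```

```bash
python3 -m crank '[{"xyz":[-0.0285,-0.0045,0.0515],"twist":[0,0,0]},{"xyz":[-0.0285,-0.0045,0.0515],"twist":[0,0,0]},{"xyz":[-0.0285,-0.0045,0.0515],"twist":[0,0,0]},{"xyz":[0,0,0],"twist":[0,0.004,0.042]},{"xyz":[0,0,0],"twist":[0,0.004,0.042]},{"xyz":[0,0,0],"twist":[0,0.004,0.042]},{"xyz":[0,0,0],"twist":[0,0,0]},{"xyz":[0,0,0],"twist":[0,0,0]}]'
python3 - <<'E'
from g import *
p,r=cur();step(p,r,TOP+.004*N,frame(N,-LX))
E
```

```text
time_s: 8.45
tcp_pos: [0.4817, -0.2555, 0.1465]
tcp_rot: [0.955, 0.037, 0.295, -0.01]
wrist_force: [-0.0, -0.6, 0.1]
finger_gap: 1.001
grasp_force: 0.0
dist 0.0563 xyz [-0.0002, -0.0006, 0.1875] twist [0.0008, 0.0001, 0.0007]
```

```bash
python3 -m crank '[{"xyz":[0,0,0.031],"twist":[0,0,0]},{"xyz":[0,0,0.031],"twist":[0,0,0]},{"xyz":[0,0,0.031],"twist":[0,0,0]},{"xyz":[0,0,0.031],"twist":[0,0,0]},{"xyz":[0,0,0.031],"twist":[0,0,0]},{"xyz":[0,0,0.031],"twist":[0,0,0]},{"xyz":[0,0,0],"twist":[0,0,0]}]' 1 && python3 -m crank '[{"xyz":[0,0,0],"twist":[0,0,0]},{"xyz":[0,0,0],"twist":[0,0,0]},{"xyz":[0,0,0],"twist":[0,0,0]},{"xyz":[0,0,0],"twist":[0,0,0]},{"xyz":[0,0,0],"twist":[0,0,0]},{"xyz":[0,0,0],"twist":[0,0,0]},{"xyz":[0,0,0],"twist":[0,0,0]},{"xyz":[0,0,0],"twist":[0,0,0]},{"xyz":[0,0,0],"twist":[0,0,0]},{"xyz":[0,0,0],"twist":[0,0,0]}]' 0 80
```

```text
time_s: 9.15
tcp_pos: [0.5134, -0.2528, 0.0993]
tcp_rot: [0.955, 0.034, 0.295, -0.011]
wrist_force: [0.1, -1.2, -0.5]
finger_gap: 0.999
grasp_force: 0.0
time_s: 10.15
tcp_pos: [0.5129, -0.2534, 0.1009]
tcp_rot: [0.955, 0.034, 0.295, -0.01]
wrist_force: [-5.2, -1.5, 5.8]
finger_gap: 0.242
grasp_force: 78.0
```

```bash
python3 -m crank '[{"xyz":[0,0,-0.05],"twist":[0,0,0]},{"xyz":[0,0,-0.08],"twist":[0,0,0]},{"xyz":[0,0,-0.1],"twist":[0,0,0]},{"xyz":[0,0,-0.1],"twist":[0,0,0]},{"xyz":[0,0,0],"twist":[0,0,0]}]' 0 80
python3 - <<'E'
from g import *
p,r=cur()
b=np.array([.42,-.10,.36]);L=frame(np.array([0,0,1.]),-np.array([np.cos(-.1),np.sin(-.1),0]));step(p,r,b,L);step(b,L,np.array([.44,.12,.36]))
from h import *;import pickle
d=pickle.load(open('v0.pkl','rb'))
# tub rim fit: rotated-rectangle outline, distance of rim points to centreline (177x127 incl. 3mm wall)
from scipy.optimize import least_squares
for n,bx in (('top',(205,275,225,285)),('side',(185,250,240,322))):
    W,ok=cloud(d[n]);m=np.zeros(ok.shape,bool);m[bx[0]:bx[1],bx[2]:bx[3]]=1
    P=W[m&ok];P=P[(P[:,2]>.094)&(P[:,2]<.106)]
    def f(v):
        c,s=np.cos(v[2]),np.sin(v[2]);q=(P[:,:2]-v[:2])@np.array([[c,-s],[s,c]])
        a=abs(q)-[.0885,.0635];return np.where(a.max(1)>0,np.linalg.norm(np.maximum(a,0),axis=1),-a.max(1))
    o=least_squares(f,[.522,.215,-.1],loss='soft_l1',f_scale=.002);print(n,len(P),o.x.round(4),np.median(f(o.x)).round(4))
E
```

```text
time_s: 10.65
tcp_pos: [0.4568, -0.2581, 0.1846]
tcp_rot: [0.954, 0.034, 0.296, -0.008]
wrist_force: [0.1, 0.5, -2.5]
finger_gap: 0.239
grasp_force: 79.2
dist 0.239 xyz [0.2618, -0.532, -0.5322] twist [-0.0151, -0.1911, 0.0529]
dist 0.2209 xyz [-0.0069, -0.7363, 0.0] twist [0.0, 0.0, 0.0]
top 168 [ 0.5216  0.214  -0.095 ] 0.0008
side 341 [ 0.5205  0.2158 -0.0906] 0.0015
```

```bash
python3 -m crank '[{"xyz":[0.0327,-0.0665,-0.0665],"twist":[0,0,0]},{"xyz":[0.0327,-0.0665,-0.0665],"twist":[0,0,0]},{"xyz":[0.0327,-0.0665,-0.0665],"twist":[0,0,0]},{"xyz":[0.0327,-0.0665,-0.0665],"twist":[0,0,0]},{"xyz":[0.0327,-0.0665,-0.0665],"twist":[0,0,0]},{"xyz":[0.0327,-0.0665,-0.0665],"twist":[0,0,0]},{"xyz":[0.0327,-0.0665,-0.0665],"twist":[0,0,0]},{"xyz":[0.0327,-0.0665,-0.0665],"twist":[0,0,0]},{"xyz":[0,0,0],"twist":[-0.0025,-0.032,0.009]},{"xyz":[0,0,0],"twist":[-0.0025,-0.032,0.009]},{"xyz":[0,0,0],"twist":[-0.0025,-0.032,0.009]},{"xyz":[0,0,0],"twist":[-0.0025,-0.032,0.009]},{"xyz":[0,0,0],"twist":[-0.0025,-0.032,0.009]},{"xyz":[0,0,0],"twist":[-0.0025,-0.032,0.009]},{"xyz":[0,0,0],"twist":[0,0,0]},{"xyz":[0,0,0],"twist":[0,0,0]}]'
python3 - <<'E'
from g import *;from h import *;import pickle
c=env.camera('wrist');pickle.dump(c,open('w2.pkl','wb'));cv2.imwrite('pics/w2.png',c['img'][:,:,::-1])
s=env.observe();print(np.round(s['q'],2))
p,r=cur();W,ok=cloud(c);V=r.inv().apply((W-p).reshape(-1,3)).reshape(W.shape)
P=V[blue(c)&ok&(np.linalg.norm(V,axis=-1)<.15)];P=P[::7];m,n,sd=plane(P);n=-n if n[2]>0 else n
print('lid plane in tool',len(P),m.round(4),n.round(4),sd)
h=(V-m)@n;H=V[ok&(h>.022)&(h<.036)&(abs(V).max(-1)<.08)]
Q=P[abs((P-m)@n)<.004];print('plate',cv2.minAreaRect(Q[:,:2].astype(np.float32)),'handle',len(H),H.min(0).round(3) if len(H) else 0,H.max(0).round(3) if len(H) else 0)
L=frame(np.array([0,0,1.]),-np.array([np.cos(-.093),np.sin(-.093),0]));step(p,r,np.array([.521,.215,.30]),L);print(p)
E
```

```text
time_s: 12.25
tcp_pos: [0.4213, -0.0995, 0.357]
tcp_rot: [0.999, -0.05, -0.002, -0.003]
wrist_force: [0.1, 0.0, -2.8]
finger_gap: 0.236
grasp_force: 79.0
[-0.51  0.1   1.32  0.    1.73  1.16]
lid plane in tool 14842 [ 0.0481 -0.0012  0.005 ] [ 0.001   0.0022 -1.    ] 0.0006243674838785322
plate ((0.005135685205459595, -0.0011995285749435425), (0.13992533087730408, 0.18231473863124847), 89.85803985595703) handle 16981 [-0.037 -0.025 -0.031] [ 0.047  0.023 -0.017]
dist 0.3351 xyz [0.228, -1.0757, 0.1968] twist [-0.0018, 0.0014, -0.0023]
[ 0.42082802 -0.09957883  0.3575239 ]
```

View pics/w2.png

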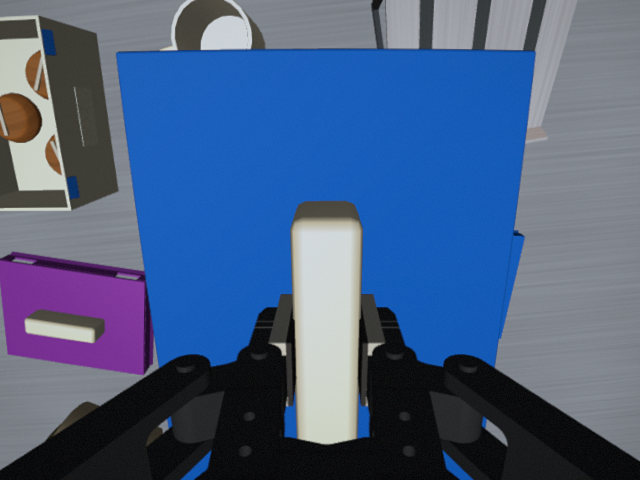

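The wrist view shows the lid held square in the gripper, plate level, with its top edge at row 50. The tub is partly visible on the left, with clips at (48,42) and (72,187).

Run:
```python
from h import *;import pickle
from scipy.optimize import least_squares
c=pickle.load(open('w2.pkl','rb'));W,ok=cloud(c)
m=ok.copy();m[:,118:]=0;m[225:]=0
P=W[m];P=P[(P[:,2]>.09)&(P[:,2]<.112)&~blue(c)[m][(P0:=W[m])[:,2].__gt__(.09)&(P0[:,2]<.112)]]
print(len(P),np.percentile(P[:,2],[5,50,95,99]).round(4),P.min(0).round(3),P.max(0).round(3))
z=np.percentile(P[:,2],97);P=P[P[:,2]>z-.004]
def f(v):
    c,s=np.cos(v[2]),np.sin(v[2]);q=(P[:,:2]-v[:2])@np.array([[c,-s],[s,c]])
    a=abs(q)-[.0885,.0635];return np.where(a.max(1)>0,np.linalg.norm(np.maximum(a,0),axis=1),-a.max(1))
o=least_squares(f,[.522,.215,-.093],loss='soft_l1',f_scale=.002);print(len(P),o.x.round(4),np.median(f(o.x)).round(4))
```

```text
Traceback (most recent call last):
ValueError: operands could not be broadcast together with shapes (26445,) (2507,)
```

```bash
cat >> h.py <<'E'
def rim(c,m):
    from scipy.optimize import least_squares
    W,ok=cloud(c);m=m&ok&~blue(c)&(W[...,2]>.085)&(W[...,2]<.115);P=W[m]
    z=np.percentile(P[:,2],90);P=P[abs(P[:,2]-z)<.004]
    def f(v):
        c,s=np.cos(v[2]),np.sin(v[2]);q=(P[:,:2]-v[:2])@np.array([[c,-s],[s,c]])
        a=abs(q)-[.0885,.0635];return np.where(a.max(1)>0,np.linalg.norm(np.maximum(a,0),axis=1),-a.max(1))
    o=least_squares(f,[.522,.215,-.093],loss='soft_l1',f_scale=.002)
    print(len(P),'rim z',z.round(4),o.x.round(4),np.median(f(o.x)).round(4),P.min(0).round(3),P.max(0).round(3))
E
python3 - <<'E'
from h import *;import pickle
c=pickle.load(open('w2.pkl','rb'))
m=np.zeros((480,640),bool);m[:225,:118]=1;rim(c,m)
E
```

```text
1420 rim z 0.0997 [ 0.5233  0.2169 -0.0966] 0.0009 [0.427 0.144 0.096] [0.61  0.238 0.102]
```

```bash
python3 -m crank '[{"xyz":[0.0192,-0.0895,0.0158],"twist":[0,0,0]},{"xyz":[0.0192,-0.0895,0.0158],"twist":[0,0,0]},{"xyz":[0.0192,-0.0895,0.0158],"twist":[0,0,0]},{"xyz":[0.0192,-0.0895,0.0158],"twist":[0,0,0]},{"xyz":[0.0192,-0.0895,0.0158],"twist":[0,0,0]},{"xyz":[0.0192,-0.0895,0.0158],"twist":[0,0,0]},{"xyz":[0.0192,-0.0895,0.0158],"twist":[0,0,0]},{"xyz":[0.0192,-0.0895,0.0158],"twist":[0,0,0]},{"xyz":[0.0192,-0.0895,0.0158],"twist":[0,0,0]},{"xyz":[0.0192,-0.0895,0.0158],"twist":[0,0,0]},{"xyz":[0.0192,-0.0895,0.0158],"twist":[0,0,0]},{"xyz":[0.0192,-0.0895,0.0158],"twist":[-0.0018,0.0014,-0.0013]},{"xyz":[0,0,0],"twist":[0,0,0]},{"xyz":[0,0,0],"twist":[0,0,0]}]'
cat > t.py <<'E'
from g import *
import sys
p,r=cur();L=frame(np.array([0,0,1.]),-np.array([np.cos(-.096),np.sin(-.096),0]))
step(p,r,np.array([.5217,.2153,float(sys.argv[1])]),L);print(p.round(4))
E
python3 t.py .165
```

```text
time_s: 13.7
tcp_pos: [0.5216, 0.2138, 0.3024]
tcp_rot: [0.999, -0.048, -0.0, 0.0]
wrist_force: [0.0, 0.1, -2.0]
finger_gap: 0.241
grasp_force: 79.0
dist 0.1374 xyz [0.0001, -0.0052, 0.458] twist [0.0001, 0.0003, -0.0003]
[0.5216 0.2138 0.3024]
```

```bash
python3 -m crank '[{"xyz":[0,-0.001,0.09],"twist":[0,0,0]},{"xyz":[0,-0.001,0.09],"twist":[0,0,0]},{"xyz":[0,-0.001,0.09],"twist":[0,0,0]},{"xyz":[0,-0.001,0.09],"twist":[0,0,0]},{"xyz":[0,-0.001,0.05],"twist":[0,0,0]},{"xyz":[0,0,0.05],"twist":[0,0,0]},{"xyz":[0,0,0],"twist":[0,0,0]},{"xyz":[0,0,0],"twist":[0,0,0]}]'
python3 t.py .125
python3 - <<'E'
from cell import env;import cv2,pickle
c=env.camera('side');pickle.dump(c,open('s3.pkl','wb'))
cv2.imwrite('pics/s3.png',cv2.resize(c['img'][120:270,200:360],None,fx=4,fy=4,interpolation=cv2.INTER_CUBIC)[:,:,::-1])
E
```

```text
time_s: 14.5
tcp_pos: [0.5222, 0.2146, 0.1654]
tcp_rot: [0.999, -0.049, 0.0, 0.0]
wrist_force: [0.1, -0.5, -2.1]
finger_gap: 0.241
grasp_force: 79.2
dist 0.0404 xyz [-0.0017, -0.0023, 0.1346] twist [0.0002, -0.0, -0.0008]
[0.5222 0.2146 0.1654]
```

View pics/s3.png

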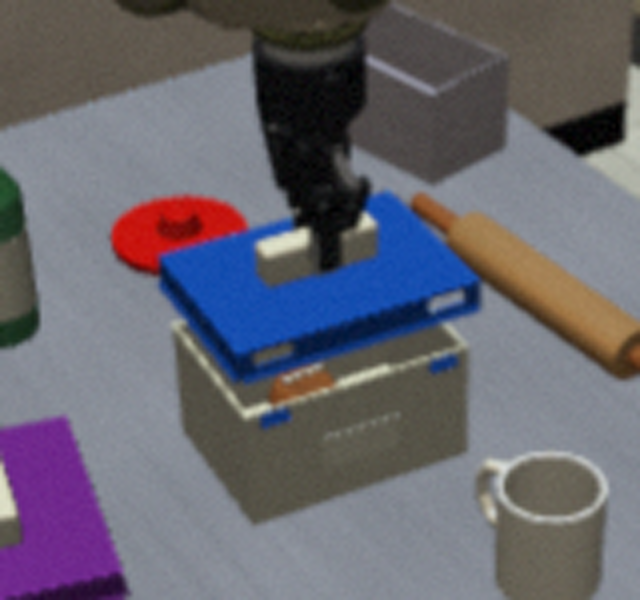

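The lid hovers level and aligned over the tub: slots at crop (272,355) and (445,300), above clips at (275,418) and (443,363). Lowering it slowly.

```bash
python3 -m crank '[{"xyz":[0,-0.002,0.03],"twist":[0,0,0]},{"xyz":[0,0,0.03],"twist":[0,0,0]},{"xyz":[0,0,0.025],"twist":[0,0,0]},{"xyz":[0,0,0.02],"twist":[0,0,0]},{"xyz":[0,0,0.015],"twist":[0,0,0]},{"xyz":[0,0,0.014],"twist":[0,0,0]},{"xyz":[0,0,0],"twist":[0,0,0]},{"xyz":[0,0,0],"twist":[0,0,0]}]'
python3 t.py .109
```

```text
time_s: 15.35
tcp_pos: [0.5221, 0.2159, 0.1243]
tcp_rot: [0.999, -0.049, -0.0, 0.0]
wrist_force: [-0.4, 0.5, -2.2]
finger_gap: 0.24
grasp_force: 79.2
dist 0.0154 xyz [-0.001, 0.002, 0.0512] twist [0.0003, 0.0003, -0.0005]
[0.5221 0.2159 0.1243]
```

```bash
python3 -m crank '[{"xyz":[0,0,0.007],"twist":[0,0,0]},{"xyz":[0,0,0.007],"twist":[0,0,0]},{"xyz":[0,0,0.007],"twist":[0,0,0]},{"xyz":[0,0,0],"twist":[0,0,0]},{"xyz":[0,0,0],"twist":[0,0,0]}]' | grep -E "pos|force"; python3 -m crank '[{"xyz":[0,0,0.007],"twist":[0,0,0]},{"xyz":[0,0,0],"twist":[0,0,0]},{"xyz":[0,0,0],"twist":[0,0,0]}]'| grep -E "pos|force"
```

```text
tcp_pos: [0.5223, 0.2162, 0.1182]
wrist_force: [2.0, 3.5, 0.3]
grasp_force: 79.4
tcp_pos: [0.5225, 0.2159, 0.1166]
wrist_force: [-0.5, 1.8, 4.3]
grasp_force: 80.3
```

```bash
python3 -m crank '[{"xyz":[0,0,0.005],"twist":[0,0,0]},{"xyz":[0,0,0.005],"twist":[0,0,0]},{"xyz":[0,0,0],"twist":[0,0,0]},{"xyz":[0,0,0],"twist":[0,0,0]}]' | grep -E "pos|rot|force"; python3 -m crank '[{"xyz":[0,0,0.005],"twist":[0,0,0]},{"xyz":[0,0,0],"twist":[0,0,0]},{"xyz":[0,0,0],"twist":[0,0,0]}]'| grep -E "pos|rot|force"
```

```text
tcp_pos: [0.5228, 0.216, 0.1143]
tcp_rot: [0.999, -0.049, 0.001, 0.0]
wrist_force: [-0.1, 2.2, 10.1]
grasp_force: 81.1
tcp_pos: [0.5228, 0.216, 0.1125]
tcp_rot: [0.999, -0.049, 0.001, 0.0]
wrist_force: [0.8, 2.1, 7.1]
grasp_force: 80.5
```

```bash
python3 -m crank '[{"xyz":[0,0,0.005],"twist":[0,0,0]},{"xyz":[0,0,0],"twist":[0,0,0]},{"xyz":[0,0,0],"twist":[0,0,0]}]' | grep -E "pos|rot|force"; python3 -m crank '[{"xyz":[0,0,0.005],"twist":[0,0,0]},{"xyz":[0,0,0],"twist":[0,0,0]},{"xyz":[0,0,0],"twist":[0,0,0]}]'| grep -E "pos|rot|force"
```

```text
tcp_pos: [0.5226, 0.2159, 0.1103]
tcp_rot: [0.999, -0.049, 0.0, 0.0]
wrist_force: [3.3, 2.7, 3.6]
grasp_force: 80.0
tcp_pos: [0.5218, 0.2158, 0.108]
tcp_rot: [0.999, -0.049, -0.001, 0.001]
wrist_force: [2.8, 3.8, -0.8]
grasp_force: 80.3
```

```bash
for i in 1; do python3 -m crank '[{"xyz":[0,0,0.004],"twist":[0,0,0]},{"xyz":[0,0,0],"twist":[0,0,0]},{"xyz":[0,0,0],"twist":[0,0,0]}]' | grep -E "pos|rot|force"; done
python3 - <<'E'
from cell import env;import cv2,pickle
from h import *;from g import *
s=env.observe();print(s['ft_torque'])
c=env.camera('side');d=env.camera('top');pickle.dump((c,d),open('s4.pkl','wb'))
for k in (c,d):
    W,ok=cloud(k);P=W[blue(k)&ok&(abs(W[...,0]-.522)<.11)&(abs(W[...,1]-.216)<.09)];P=P[P[:,2]>.095];m,n,sd=plane(P);print(len(P),m.round(4),n.round(4),sd.round(4))
E
```

```text
tcp_pos: [0.5218, 0.2158, 0.1079]
tcp_rot: [0.999, -0.049, -0.0, 0.001]
wrist_force: [-0.0, 2.6, 9.3]
grasp_force: 81.7
[ 0.22641649  0.0327226  -0.01655016]
1474 [0.5099 0.2009 0.1035] [-0.0014 -0.0023  1.    ] 0.0015
676 [0.5407 0.1717 0.1022] [0.002 0.001 1.   ] 0.0024
```

The lid is on the rim (the force rises with no further motion). Pressing firmer to catch every clip.

```bash
python3 -m crank '[{"xyz":[0,0,0.004],"twist":[0,0,0]},{"xyz":[0,0,0.004],"twist":[0,0,0]},{"xyz":[0,0,0],"twist":[0,0,0]},{"xyz":[0,0,0],"twist":[0,0,0]}]' | grep -E "pos|rot|force"
python3 - <<'E'
from cell import env
print(env.observe()['ft_torque'])
E
```

```text
tcp_pos: [0.5219, 0.2158, 0.1079]
tcp_rot: [0.999, -0.049, 0.001, 0.001]
wrist_force: [-7.0, 1.1, 27.9]
grasp_force: 84.4
[-0.14419284  1.2931142   0.00883105]
```

```bash
python3 -m crank '[{"xyz":[0,0,0.004],"twist":[0,0,0]},{"xyz":[0,0,0.002],"twist":[0,0,0]},{"xyz":[0,0,0],"twist":[0,0,0]},{"xyz":[0,0,0],"twist":[0,0,0]},{"xyz":[0,0,0],"twist":[0,0,0]}]' | grep -E "pos|rot|force"; python3 -m crank '[{"xyz":[0,0,-0.007],"twist":[0,0,0]},{"xyz":[0,0,-0.007],"twist":[0,0,0]},{"xyz":[0,0,0],"twist":[0,0,0]},{"xyz":[0,0,0],"twist":[0,0,0]}]' | grep -E "pos|rot|force"
```

```text
tcp_pos: [0.5219, 0.2158, 0.1078]
tcp_rot: [0.999, -0.049, 0.001, 0.0]
wrist_force: [-12.1, -1.1, 43.2]
grasp_force: 86.4
tcp_pos: [0.5218, 0.2158, 0.1079]
tcp_rot: [0.999, -0.049, -0.0, 0.001]
wrist_force: [-1.4, 1.5, 10.4]
grasp_force: 81.9
```

```bash
python3 -m crank '[{"xyz":[0,0,-0.0035],"twist":[0,0,0]},{"xyz":[0,0,-0.003],"twist":[0,0,0]},{"xyz":[0,0,0],"twist":[0,0,0]},{"xyz":[0,0,0],"twist":[0,0,0]}]' | grep -E "pos|rot|force"
```

```text
tcp_pos: [0.5213, 0.2156, 0.108]
tcp_rot: [0.999, -0.049, -0.002, 0.001]
wrist_force: [2.1, 1.3, -9.0]
grasp_force: 79.1
```

The lid holds under a 9 N tug (less about 2 N of its own weight), so clips have caught. I'll ease off, open and retreat, then check all four corners.

```bash
python3 -m crank '[{"xyz":[0,0,0.004],"twist":[0,0,0]},{"xyz":[0,0,0],"twist":[0,0,0]}]' | grep -E "force"; python3 -m crank '[{"xyz":[0,0,0],"twist":[0,0,0]},{"xyz":[0,0,0],"twist":[0,0,0]},{"xyz":[0,0,0],"twist":[0,0,0]},{"xyz":[0,0,0],"twist":[0,0,0]},{"xyz":[0,0,0],"twist":[0,0,0]},{"xyz":[0,0,0],"twist":[0,0,0]},{"xyz":[0,0,0],"twist":[0,0,0]},{"xyz":[0,0,0],"twist":[0,0,0]}]' 1 | grep -E "gap|force"; python3 -m crank '[{"xyz":[0,0,-0.05],"twist":[0,0,0]},{"xyz":[0,0,-0.08],"twist":[0,0,0]},{"xyz":[0,0,-0.08],"twist":[0,0,0]},{"xyz":[0,0,-0.08],"twist":[0,0,0]},{"xyz":[0,0,-0.08],"twist":[0,0,0]},{"xyz":[0,0,-0.08],"twist":[0,0,0]},{"xyz":[0,0,0],"twist":[0,0,0]},{"xyz":[0,0,0],"twist":[0,0,0]}]'
python3 - <<'E'
from cell import env;from h import *
D={n:env.camera(n) for n in('wrist','side','top')}
cv2.imwrite('pics/w5.png',D['wrist']['img'][:,:,::-1])
cv2.imwrite('pics/s5.png',cv2.resize(D['side']['img'][120:270,200:360],None,fx=4,fy=4,interpolation=cv2.INTER_CUBIC)[:,:,::-1])
for n,k in D.items():
    W,ok=cloud(k);P=W[blue(k)&ok&(abs(W[...,0]-.522)<.12)&(abs(W[...,1]-.216)<.1)];P=P[P[:,2]>.097];m,nn,sd=plane(P);print(n,len(P),m.round(4),nn.round(4),sd.round(4))
    c,s=np.cos(-.096),np.sin(-.096)
    print(' top z at corners',[round(m[2]-((c*x-s*y+.522-m[0])*nn[0]+(s*x+c*y+.216-m[1])*nn[1])/nn[2],4) for x in(.09,-.09) for y in(.065,-.065)])
    Q=P[abs((P-m)@nn)<.004];print(' ',cv2.minAreaRect(Q[:,:2].astype(np.float32)))
E
```

```text
wrist_force: [-2.4, -1.5, 0.3]
grasp_force: 80.3
wrist_force: [-0.2, -0.2, 0.5]
finger_gap: 1.0
grasp_force: 0.0
time_s: 21.35
tcp_pos: [0.522, 0.2159, 0.2426]
tcp_rot: [0.999, -0.049, -0.001, 0.001]
wrist_force: [-1.2, -0.1, -0.1]
finger_gap: 1.003
grasp_force: 0.0
wrist 47274 [0.5326 0.2154 0.1034] [6.e-04 7.e-04 1.e+00] 0.0007
 top z at corners [np.float64(0.1033), np.float64(0.1034), np.float64(0.1034), np.float64(0.1035)]
  ((0.5220686197280884, 0.21650350093841553), (0.13975436985492706, 0.19054801762104034), 84.441162109375)
side 1494 [0.5123 0.2045 0.1037] [-2.e-04  3.e-04  1.e+00] 0.0015
 top z at corners [np.float64(0.1037), np.float64(0.1037), np.float64(0.1037), np.float64(0.1037)]
  ((0.5194283723831177, 0.21391049027442932), (0.1449902355670929, 0.1912340223789215), 84.96243286132812)
top 885 [0.5311 0.1657 0.1128] [0.0169 0.9968 0.0785] 0.0111
 top z at corners [np.float64(-1.2565), np.float64(0.3891), np.float64(-1.437), np.float64(0.2086)]
  ((0.5169962644577026, 0.15519823133945465), (0.02760355733335018, 0.18856723606586456), 89.22665405273438)
```

View pics/s5.png

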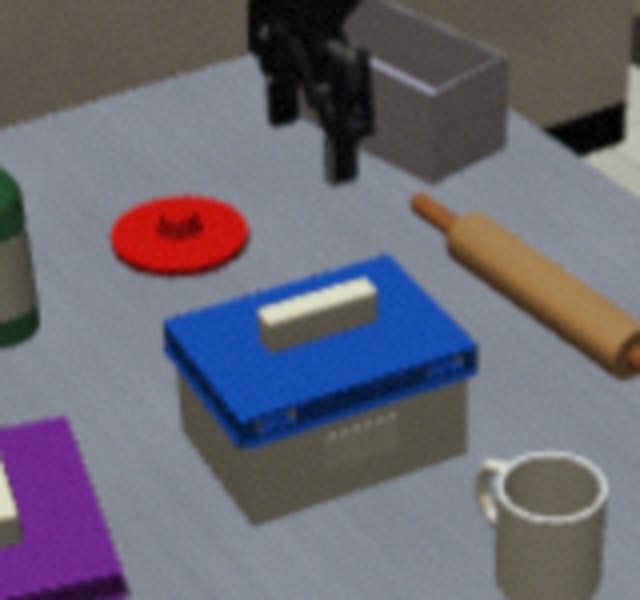

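The lid sits level: its plate top is at 103.4–103.7 mm at all four corners (104 mm nominal when home). The side crop shows it flush on the tub, clips showing in the slots at (278,420) and (445,365), and nothing is being touched.

```bash
python3 -c "
from cell import env
print(env.hand_in())"
```

```text
the job is handed in; nothing more can be done
None
```

The blue lid is on the tub, level and down on the rim at all four corners. It was pressed with at most about 45 N and held when tugged up, and the job was handed in with the gripper clear.

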